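# Book a filter canister into stock at the label reader

## Task

Stand the filter canister centrally on the label reader's round stand, turned so that its paper label squarely faces the scanner window, and let go of it. Only then press the large key fully down and release it, and after that the small key, leaving the canister as it stands. Keep the canister upright and leave the jar, bin and carton where they are.

Things in the scene. Friction and masses are not known exactly. Their poses are not given: they have to be found in the camera images.
- canister: Upright plain metal filter canister, loose, 56 mm diameter, 105 mm tall, 0.3 to 0.6 kg. Origin at the centre of its underside; z up; +x points to the middle of the paper label with dark bars on its side (75 degrees wide). A black screw plug (18 mm diameter, 12 mm high) stands off-centre on the lid, on the label side. Grip the plain wall near the top.
- label (a point): Middle of the canister's label: on its side, 28 mm from the axis along its +x, 52 mm above its underside.
- plug (a point): Top centre of the off-centre black plug on the canister's lid, 16 mm from the axis on the label side, 117 mm above the underside.
- reader: Fixed label reader: dark base plate 205 x 100 x 6 mm, a bare round metal stand (76 mm diameter, top 12 mm above the bench) and, along +x, a grey scanner block (62 mm deep, 84 mm wide, top 96 mm up) whose dark window looks back at the stand. Origin on the bench under the stand's centre; +x points to the window; the plate reaches from -55 to 150 mm in x.
- stand_top (a point): Centre of the stand's top face, 12 mm above the bench; the canister belongs here.
- window (a point): Middle of the scanner's window, 73 mm from the stand's axis along the reader's +x, 60 mm above the bench. Right when the canister's +x points along the reader's +x.
- key_box: Fixed flat grey key box 85 x 180 mm, 22 mm high, carrying the two keys 90 mm apart along its y; which key is on which side varies. Origin under its centre on the bench.
- read_key_top (a point): Centre of the top face of the large round key (48 mm diameter). Pressed straight down.
- store_key_top (a point): Centre of the top face of the small round key (26 mm diameter). Pressed straight down.
- read_key (a joint): Travel of the large key: 0 up, 0.006 m fully down; springs back; about 5 N fully down.
- store_key (a joint): Travel of the small key: 0 up, 0.006 m fully down; springs back; about 5 N fully down.
- nut_jar: Bystander: glass jar with metal lid, 72 mm diameter, 120 mm tall, origin at its underside.
- parts_bin: Bystander: open red parts bin 90 x 120 x 55 mm, origin at its underside.
- carton: Bystander: cardboard carton 80 x 100 x 70 mm, origin at its underside.
There are look-alikes about, which are no part of the job. Leave any purple look-alike of the canister alone.

How it is judged:
By the outcome, as a careful person would: the job done as asked, in the order asked, and still so for the second after the job is handed in, with the robot touching nothing.
It also fails if it takes over 58 s, if anything falls off the work surface, if the arm or the gripper's body presses on something with over 40 N, if the wrist force passes 120 N, or if a joint passes its speed limit or range.

## Robot

A 6-joint arm with a two-finger parallel gripper is mounted at the origin on the work surface. World frame = base frame: x ahead of the robot, y to its left, z up, the work surface at z = 0. Lengths are in m, angles in rad, forces in N, time in s.
With the tool pointing down it reaches from about 0.225 to 0.875 m from the base axis. Payload 3.4 kg.
Tool frame: the origin (TCP) lies where the fingers leave the gripper's body, on its centre line; the fingertips stand 73 mm ahead of it and the grasp point (between the pads) lies 54 mm ahead of it (manip.pinch_z is the distance from the TCP to the grasp point, in m); z points along the fingers, y is the line along which they close (so a half turn about z gives the same grasp; the last joint's range is limited). The gripper opens to 85 mm and grips with 20 to 120 N. Pads are 22 mm wide; open, the fingers measure 114 mm over their backs; the gripper's body (76 mm by 85 mm) begins 54 mm behind the grasp point. The pads swing forward as they close: fully open they stand 13 mm farther back than shut.
Start: joints at [-1.35, 0.276, 1.505, -0, 1.361, -0.121], TCP at [0.193, -0.542, 0.304] pointing down, gripper open.
Joint ranges: [-2.89, 2.89], [-0.75, 2.08], [0.22, 2.7], [-1.18, 4.32], [0.11, 2.71], [-2.7, 2.7]. Speed limits (rad/s): [2.57, 2.57, 3.14, 3.14, 3.14, 3.14].

## Interface

Orientations are given as a unit quaternion [w, x, y, z].
In Python, from rig import readout, imaging, manip gives the robot as it stands. The module is installed in compiled form; this text tells all that it offers.
- The arm moves only by the tool servo_tool, never from a script. Its argument "moves" is a list of rows, each an object with "dp": the shift along the tool's x, y, z in units of 0.2 m (1.0 is 0.2 m), a list of three; "delta_rot": the turn, a rotation vector about the tool's x, y, z in units of 0.1 rad (1.0 is 0.1 rad), a list of three; "fingers": the opening, from 0 (shut) to 1 (fully open). In form: [{"dp": [dx, dy, dz], "delta_rot": [wx, wy, wz], "fingers": fingers}, ...]. A call has 1 to 5 rows; each row shifts and turns the commanded pose from where the row before left it, along the tool's axes as they then stand; what a row does not reach is not made up. A row lasts 1/10 s, in which the tool goes at most 50 mm and 8.59 degrees, less where a joint would pass 70% of its speed; a pose out of reach is approached as far as the arm can. A call with a number of a shift or a turn outside -1 to 1 is refused whole. A call with a gripper value outside its range is refused whole. The fingers move at their own pace and stop on an object; "force" is the grip in N (left out, the last holds). Time passes only in rows, so rows that do not move let the fingers close. It gives the time, the measured TCP pose, the force, the opening and the grip force at its end, in the units of the state.
- readout.get_state(): the state, without advancing time (a new reading comes with each control period).
- imaging.get_image(name): name is "side" or "top" or "wrist"; returns (picture, depth): 384x512x3 uint8, red, green, blue; 384x512 float32, m along the optical axis (not along the pixel's ray), 0 where there is no reading.
- imaging.calibration(name): a dict with "intrinsics" (3x3 intrinsics, pixels), "R" (3x3) and "t" (3): a world point X has camera coordinates R X + t; the wrist camera has in their place "hand_eye" (4x4, takes a point from camera to tool coordinates, whose origin is the TCP and whose axes are the flange's). Camera axes: x right, y down, z forward; pixel columns grow to the right and rows downward; lengths in m; the calibration is good to about 2 mm. The wrist camera is an equidistant fisheye: a pixel r from the principal point sees the ray r / f radians off the axis. A picture is of the moment at which its call begins: read the wrist's pose just before it. calibration takes no time and is no camera call.
- manip.sign_off(): hands the job in; it is judged then, once.
The state is a dict: "clock": time; "qpos": joint angles; "qd": joint speeds; "effort": joint torques, N m; "position": TCP position; "ee_rot": TCP orientation; "contact_force": force on the tool from outside, world axes, zero at the start; "moment": the same for the moment, N m; "width": finger opening in m; "gripper_force": force on a finger pad.
Only numpy, scipy, OpenCV 4.12 (cv2) and the standard library are available. Lean on these libraries where they do the work, as an engineer would, in place of code of your own. Each camera call takes 0.05 s, during which the arm holds its last target. There are 200 camera calls.

## Working session

There is one attempt and no reset: what is moved stays moved. The work goes in short steps, Python scripts to look and compute and a tool call to move; the robot and the scene stay as the last step left them, time stands still between calls to the robot, and variables do not carry over. Pictures are saved under pics/ and viewed, at most 10 in all, crops included, and the job is handed in when it is done.

Besides the shell and the picture viewer there is one more tool, called after ">>>" by a JSON object that holds its "name" and its "arguments". servo_tool: Moves the arm, as the interface text tells. Its arguments: {"type":"object","properties":{"moves":{"type":"array"},"force":{"type":"number"}},"required":["moves"]}

```bash
mkdir -p pics
cat > h.py <<'E'
import numpy as np, cv2
from rig import readout, imaging, manip
from scipy.spatial.transform import Rotation as Ro
def cloud(name):
    s=readout.get_state(); im,d=imaging.get_image(name); c=imaging.calibration(name); K=np.array(c["intrinsics"])
    v,u=np.mgrid[:384,:512].astype(float)
    x=(u-K[0,2])/K[0,0]; y=(v-K[1,2])/K[1,1]
    if name=="wrist":
        r=np.hypot(x,y)+1e-9; k=np.tan(r)/r; x*=k;y*=k
    P=np.dstack([x*d,y*d,d])
    if name=="wrist":
        T=np.array(c["hand_eye"]); P=P@T[:3,:3].T+T[:3,3]
        q=s["ee_rot"]; R=Ro.from_quat([q[1],q[2],q[3],q[0]]).as_matrix(); P=P@R.T+np.array(s["position"])
    else:
        P=(P-np.array(c["t"]))@np.array(c["R"])
    P[d==0]=np.nan
    return im,P
E
python3 - <<'E'
from h import *
for n in ("top","side","wrist"):
    im,P=cloud(n); np.savez(f"{n}0.npz",im=im,P=P)
    cv2.imwrite(f"pics/{n}0.png",im[:,:,::-1])
s=readout.get_state(); print(s, manip.pinch_z)
a=[cv2.imread(f"pics/{n}0.png") for n in("top","side","wrist")]
a.append(np.zeros_like(a[0]))
m=np.vstack([np.hstack(a[:2]),np.hstack(a[2:])]); cv2.imwrite("pics/m.png",cv2.resize(m,(800,600),interpolation=cv2.INTER_AREA))
E
```

```text
{'clock': 0.15, 'qpos': array([-1.34997539e+00,  2.76448916e-01,  1.50582942e+00, -1.05728062e-05,
        1.36070878e+00, -1.20983650e-01]), 'qd': array([-0.00125293, -0.00373593, -0.00297676,  0.00047993,  0.00164737,
       -0.00069239]), 'effort': array([ 1.56437429e-03, -4.17144942e+01, -2.46033239e+01, -1.46254060e-04,
        7.62090320e-03,  1.95985820e-05]), 'position': array([ 0.19266972, -0.54145069,  0.30324397]), 'ee_rot': array([-6.96100546e-04,  9.85431286e-01,  1.70072617e-01, -3.99531343e-05]), 'contact_force': array([-0.18532638,  0.35208609, -0.24781191]), 'moment': array([-0.00663047, -0.02228503, -0.03517778]), 'gripper_force': 0.0, 'width': 0.08562600931406844} 0.0539
```

View pics/m.png

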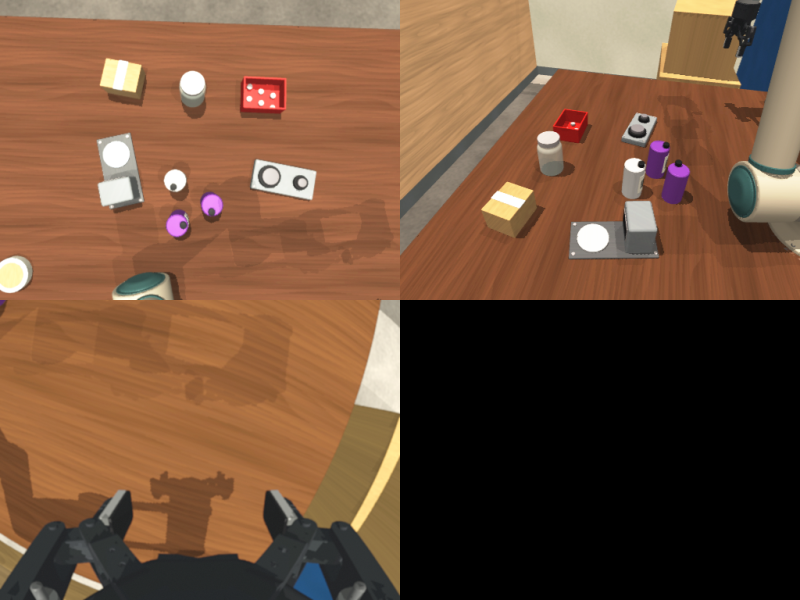

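The candidates in the top view are the pale metal canister at about (224,231) and two purple look-alikes at (228,287) and (271,263). The jar at (246,113) is a bystander, and the round thing at (15,350) is neither. I choose the pale canister. The reader's stand is at (148,197), and the keys are at (344,226) for the large one and (385,234) for the small one.

Run:
```python
from h import *
z=np.load("top0.npz"); im,P=z["im"],z["P"]
hsv=cv2.cvtColor(im,cv2.COLOR_RGB2HSV)
sz=P[:,:,2]
def st(m,n):
    q=P[m]; q=q[np.isfinite(q[:,2])]
    print(n,len(q),"med",np.round(np.median(q,0),4),"min",np.round(q.min(0),3),"max",np.round(q.max(0),3))
    (c,s,a)=cv2.minAreaRect((q[:,:2]*1000).astype(np.float32)); print("   rect mm",np.round(c,1),np.round(s,1),round(a,1)); return q
v,u=np.mgrid[:384,:512]
def box(a,b,c,d): return (u>=a)&(u<b)&(v>=c)&(v<d)
grey=hsv[:,:,1]<60; V=hsv[:,:,2]
cb=box(205,243,210,252)
st(cb&(sz>.095)&(sz<.109),"lid"); st(cb&(V<70)&(sz>.11),"plug")
rb=box(120,190,165,270)
st(rb&grey&(V>190)&(sz<.02)&(sz>.007),"stand"); st(rb&(sz>.085)&(sz<.11),"scan"); st(rb&(sz>.003)&(sz<.1)&grey,"plate")
kb=box(315,410,200,260)
st(kb&(sz>.016)&(sz<.025)&grey&(V>120),"kbox")
for n,b in(("big",box(325,364,205,248)),("small",box(370,400,215,250))):
    st(b&(V<90)&(sz>.02),n+"dark"); st(b&(sz>.027),n+"high")
st(box(225,270,80,140)&(sz>.06),"jar"); st(box(128,190,70,130)&(sz>.05),"carton");st(box(305,370,90,145)&(sz>.03),"bin")
st((hsv[:,:,0]>135)&(hsv[:,:,0]<165)&(hsv[:,:,1]>90)&(u<250)&(sz>.09),"pA");st((hsv[:,:,0]>135)&(hsv[:,:,0]<165)&(hsv[:,:,1]>90)&(u>250)&(sz>.09),"pB")
a=cv2.resize(im[150:310,110:290,::-1],None,fx=3.3,fy=3.3,interpolation=cv2.INTER_CUBIC); cv2.imwrite("pics/c1.png",a)
```

```text
lid 545 med [ 0.4656 -0.0233  0.1036] min [ 0.436 -0.048  0.099] max [0.49  0.006 0.108]
   rect mm [463.2 -20.9] [53.5 53.8] 1.0
  return _methods._mean(a, axis=axis, dtype=dtype,
  ret = um.true_divide(
Traceback (most recent call last):
ValueError: zero-size array to reduction operation minimum which has no identity
```

```bash
cat > m.py <<'E'
from h import *
z=np.load("top0.npz"); im,P=z["im"],z["P"]
hsv=cv2.cvtColor(im,cv2.COLOR_RGB2HSV)
sz=P[:,:,2]
c=imaging.calibration("top");K=np.array(c["intrinsics"]);R=np.array(c["R"]);C=-R.T@np.array(c["t"])
print("cam",C.round(3))
def ray(uv,h):
    d=R.T@np.linalg.inv(K)@np.array([uv[0],uv[1],1.]); return C+d*(h-C[2])/d[2]
def st(m,n):
    q=P[m]; q=q[np.isfinite(q[:,2])]
    if len(q)<5: print(n,len(q)); return
    print(n,len(q),"med",np.round(np.median(q,0),4),"min",np.round(q.min(0),3),"max",np.round(q.max(0),3))
    (c,s,a)=cv2.minAreaRect((q[:,:2]*1000).astype(np.float32)); print("   rect mm",np.round(c,1),np.round(s,1),round(a,1))
v,u=np.mgrid[:384,:512]
def box(a,b,c,d): return (u>=a)&(u<b)&(v>=c)&(v<d)
def blob(m,h,n):
    cs,_=cv2.findContours(m.astype(np.uint8),cv2.RETR_EXTERNAL,cv2.CHAIN_APPROX_NONE); k=max(cs,key=cv2.contourArea)
    pts=np.array([ray(p[0],h)[:2]*1000 for p in k],np.float32); (cc,s,a)=cv2.minAreaRect(pts); e=cv2.fitEllipse(k)
    print("blob",n,"px",np.round(e[0],1),"ray ell centre",ray(e[0],h).round(4),"rect",np.round(cc,1),np.round(s,1),round(a,1))
grey=hsv[:,:,1]<60; V=hsv[:,:,2]
cb=box(205,243,210,252)
st(cb&(sz>.095)&(sz<.109),"lid"); st(cb&(V<70)&(sz>.1),"plug"); blob(cb&(V<70),.115,"plug")
rb=box(120,190,165,270)
st(rb&grey&(V>190)&(sz<.02)&(sz>.007),"stand"); blob(rb&grey&(V>205)&(v<225),.012,"stand")
st(rb&(sz>.085)&(sz<.11),"scan"); st(rb&(sz>.003)&(sz<.1)&grey,"plate")
kb=box(315,410,195,260)
st(kb&(sz>.016)&(sz<.025)&grey&(V>120),"kbox"); blob(kb&(V>120)&grey,.022,"kbox")
for n,b in(("big",box(327,360,208,243)),("small",box(374,396,222,246))):
    st(b&(V<100),n+"dark"); blob(b&(V<100),.03,n)
    st(b&(sz>.027),n+"high")
st(box(225,270,80,140)&(sz>.06),"jar"); st(box(128,190,70,130)&(sz>.05),"carton")
pu=(hsv[:,:,0]>135)&(hsv[:,:,0]<165)&(hsv[:,:,1]>90)&(sz>.09)
st(pu&(u<250),"pA");st(pu&(u>250),"pB")
A=im[150:310,110:290,::-1];B=im[190:260,310:415,::-1]
A=cv2.resize(A,(495,440),interpolation=cv2.INTER_CUBIC);B=cv2.resize(B,(300,200),interpolation=cv2.INTER_CUBIC)
o=np.zeros((440,800,3),np.uint8);o[:,:495]=A;o[:200,500:]=B;cv2.imwrite("pics/c1.png",o)
E
python3 m.py
```

```text
cam [ 0.475 -0.064  0.818]
lid 545 med [ 0.4656 -0.0233  0.1036] min [ 0.436 -0.048  0.099] max [0.49  0.006 0.108]
   rect mm [463.2 -20.9] [53.5 53.8] 1.0
plug 0Traceback (most recent call last):
  File "m.py", line 22, in <module>
    st(cb&(sz>.095)&(sz<.109),"lid"); st(cb&(V<70)&(sz>.1),"plug"); blob(cb&(V<70),.115,"plug")
                                                                    ~~~~^^^^^^^^^^^^^^^^^^^^^^^
  File "m.py", line 17, in blob
    cs,_=cv2.findContours(m.astype(np.uint8),cv2.RETR_EXTERNAL,cv2.CHAIN_APPROX_NONE); k=max(cs,key=cv2.contourArea)
                                                                                         ~~~^^^^^^^^^^^^^^^^^^^^^^^^
ValueError: max() iterable argument is empty
```

```bash
sed -i 's/V<70)&(sz>.1)/V<110)\&(sz>.1)/; s/blob(cb&(V<70)/blob(cb\&(V<110)/; s/    cs,_=cv2/    if m.sum()<9: print(n,"none",m.sum()); return\n    cs,_=cv2/' m.py; python3 m.py; python3 -c "
from h import *
im=np.load('top0.npz')['im']; print(cv2.cvtColor(im,cv2.COLOR_RGB2HSV)[232:248:2,212:232:2,2])"
```

```text
cam [ 0.475 -0.064  0.818]
lid 545 med [ 0.4656 -0.0233  0.1036] min [ 0.436 -0.048  0.099] max [0.49  0.006 0.108]
   rect mm [463.2 -20.9] [53.5 53.8] 1.0
plug 38 med [ 0.4467 -0.0185  0.1162] min [ 0.441 -0.025  0.113] max [ 0.453 -0.013  0.118]
   rect mm [446.9 -19.3] [11.6 11.6] 1.5
blob plug px [235.4 242.1] ray ell centre [ 0.4413 -0.0456  0.115 ] rect [438.6 -47.7] [16.5 30. ] 46.1
stand 905 med [0.533  0.1551 0.0106] min [0.382 0.084 0.007] max [0.589 0.206 0.015]
   rect mm [485.5 141.8] [192.5  84.7] 13.7
blob stand px [148.2 197. ] ray ell centre [0.5327 0.1553 0.012 ] rect [532.9 155.7] [76.8 75.7] 2.6
scan 1319 med [0.4326 0.1288 0.0943] min [0.395 0.084 0.085] max [0.469 0.176 0.098]
   rect mm [432.3 130. ] [61.9 84.4] 13.7
plate 4052 med [0.4759 0.1372 0.0104] min [0.377 0.073 0.003] max [0.596 0.214 0.098]
   rect mm [486.9 143.3] [203.8  99.1] 13.7
kbox 2024 med [ 0.4687 -0.337   0.0212] min [ 0.415 -0.421  0.016] max [ 0.526 -0.234  0.025]
   rect mm [ 471. -328.] [180.   84.7] 80.0
blob kbox px [362.7 229.5] ray ell centre [ 0.4706 -0.3264  0.022 ] rect [ 470.6 
[... 976 characters left out ...]
 [0.699 0.083 0.05 ] max [0.794 0.192 0.074]
   rect mm [746.9 137.9] [100.3  80.8] 80.6
pA 588 med [ 0.3515 -0.0276  0.1038] min [ 0.324 -0.057  0.091] max [ 0.379 -0.002  0.119]
   rect mm [351.5 -29.2] [54.2 54.9] 5.4
pB 575 med [ 0.4055 -0.1166  0.1039] min [ 0.375 -0.144  0.09 ] max [ 0.431 -0.091  0.117]
   rect mm [ 403.4 -117. ] [54.6 54.1] 28.2
[[255 255 255 255 255 255 255 255 255 255]
 [255 255 255 255 241 239 255 255 255 255]
 [255 255 255 231 110 107 129 255 255 255]
 [240 255 255 118  97  98  96 230 255 255]
 [171 253 255 114  88  92  88 229 255 255]
 [163 171 245 157  89  92 161 255 255 252]
 [173 171 166 145 160 219 225 251 200 124]
 [174 173 170 115 109 112 112 115 109 107]]
```

View pics/c1.png

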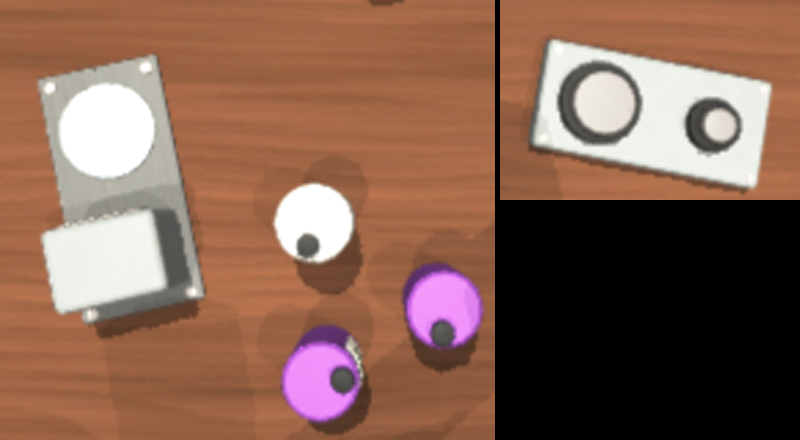

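The crop shows the pale canister at about (313,222) with its plug towards the robot side, and the reader and key box as expected. Sizes check out: the lid is 54 mm across, the plug is 16.4 mm off the axis, the stand is 76 mm across, and the stand-to-scanner distance is 104 mm. I'm moving above the canister.

>>> {"name": "servo_tool", "arguments": {"moves": [{"dp": [0.143,-0.133,0],"delta_rot": [0,0,0],"fingers": 1},{"dp": [0.143,-0.133,0],"delta_rot": [0,0,0],"fingers": 1},{"dp": [0.143,-0.133,0],"delta_rot": [0,0,0],"fingers": 1},{"dp": [0.143,-0.133,0],"delta_rot": [0,0,0],"fingers": 1},{"dp": [0.143,-0.133,0],"delta_rot": [0,0,0],"fingers": 1}]}}

```text
clock: 0.65
position: [0.2832, -0.367, 0.3037]
ee_rot: [-0.0, 0.985, 0.17, 0.0]
contact_force: [0.4, -0.4, -0.1]
width: 0.0856
gripper_force: 0.0
```

>>> {"name": "servo_tool", "arguments": {"moves": [{"dp": [0.143,-0.133,0],"delta_rot": [0,0,0],"fingers": 1},{"dp": [0.143,-0.133,0],"delta_rot": [0,0,0],"fingers": 1},{"dp": [0.143,-0.133,0],"delta_rot": [0,0,0],"fingers": 1},{"dp": [0.143,-0.133,0],"delta_rot": [0,0,0],"fingers": 1},{"dp": [0.143,-0.133,0],"delta_rot": [0,0,0],"fingers": 1}]}}

```text
clock: 1.15
position: [0.3733, -0.1937, 0.3038]
ee_rot: [0.0, 0.985, 0.17, 0.0]
contact_force: [1.5, -0.3, -0.1]
width: 0.0856
gripper_force: 0.0
```

>>> {"name": "servo_tool", "arguments": {"moves": [{"dp": [0.143,-0.133,0],"delta_rot": [0,0,0],"fingers": 1},{"dp": [0.143,-0.133,0],"delta_rot": [0,0,0],"fingers": 1},{"dp": [0.143,-0.133,0],"delta_rot": [0,0,0],"fingers": 1},{"dp": [0.143,-0.133,0],"delta_rot": [0,0,0],"fingers": 1},{"dp": [0.143,-0.133,0],"delta_rot": [0,0,0],"fingers": 1}]}}

```text
clock: 1.65
position: [0.4635, -0.0204, 0.3038]
ee_rot: [0.0, 0.985, 0.17, -0.0]
contact_force: [0.7, -0.3, -1.1]
width: 0.0857
gripper_force: 0.0
```

>>> {"name": "servo_tool", "arguments": {"moves": [{"dp": [0,0,0],"delta_rot": [0,0,0.88],"fingers": 1},{"dp": [0,0,0],"delta_rot": [0,0,0.88],"fingers": 1},{"dp": [0,0,0],"delta_rot": [0,0,0.88],"fingers": 1},{"dp": [0,0,0],"delta_rot": [0,0,0.88],"fingers": 1},{"dp": [0,0,0],"delta_rot": [0,0,0.88],"fingers": 1}]}}

```text
clock: 2.15
position: [0.463, -0.0219, 0.3036]
ee_rot: [0.0, 0.999, -0.051, -0.0]
contact_force: [0.1, -0.8, -0.5]
width: 0.0853
gripper_force: 0.0
```

```bash
cat > w.py <<'E'
from h import *
import sys
im,P=cloud("wrist"); cv2.imwrite(f"pics/{sys.argv[1]}.png",im[:,:,::-1]); np.savez("w.npz",im=im,P=P)
x0,y0=float(sys.argv[2]),float(sys.argv[3]); base=float(sys.argv[4])
hsv=cv2.cvtColor(im,cv2.COLOR_RGB2HSV); d=np.hypot(P[...,0]-x0,P[...,1]-y0)
for n,m in(("lid",(d<.04)&(abs(P[...,2]-base-.105)<.005)),("plug",(d<.045)&(abs(P[...,2]-base-.117)<.004)&(hsv[...,2]<130))):
    q=P[m]
    if len(q)<5: print(n,len(q)); continue
    v,u=np.nonzero(m); (c,r)=cv2.minEnclosingCircle((q[:,:2]*1000).astype(np.float32)); (rc,rs,a)=cv2.minAreaRect((q[:,:2]*1000).astype(np.float32))
    print(n,len(q),"px",u.mean().round(),v.mean().round(),"z",np.median(q[:,2]).round(4),"circ",np.round(c,1),round(r,1),"rect",np.round(rc,1),np.round(rs,1),"mean",q[:,:2].mean(0).round(4))
print(readout.get_state()["position"],readout.get_state()["clock"])
E
python3 w.py w1 .463 -.021 0
```

```text
lid 2313 px 250.0 184.0 z 0.1042 circ [464.1 -20.3] 27.9 rect [464.7 -20.6] [54.2 54.4] mean [ 0.4677 -0.0208]
plug 264 px 249.0 207.0 z 0.1162 circ [448.5 -17.4] 8.9 rect [448.9 -17.2] [15.5 16.7] mean [ 0.4493 -0.0173]
[ 0.46297514 -0.02194281  0.3036242 ] 2.2
```

View pics/w1.png

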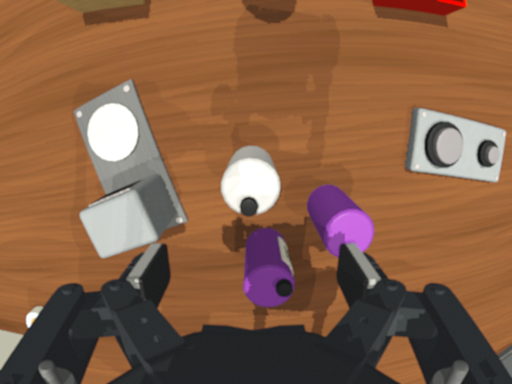

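The wrist view shows the canister at (250,184) with its plug at (249,207), and the purple ones well clear at (268,268) and (342,220). Both cameras agree to about 2 mm. I'm descending to grip.

>>> {"name": "servo_tool", "arguments": {"moves": [{"dp": [0.003,-0.006,0.2],"delta_rot": [0,0,0.5],"fingers": 1},{"dp": [0,0,0.2],"delta_rot": [0,0,0],"fingers": 1},{"dp": [0,0,0.2],"delta_rot": [0,0,0],"fingers": 1},{"dp": [0,0,0.15],"delta_rot": [0,0,0],"fingers": 1},{"dp": [0,0,0.088],"delta_rot": [0,0,0],"fingers": 1}]}}

```text
clock: 2.7
position: [0.4623, -0.0207, 0.1338]
ee_rot: [-0.0, 0.997, -0.073, -0.002]
contact_force: [-0.4, -0.7, 0.2]
width: 0.0851
gripper_force: 0.0
```

>>> {"name": "servo_tool", "arguments": {"moves": [{"dp": [0,0,0],"delta_rot": [0,0,0],"fingers": 0.8},{"dp": [0,0,0],"delta_rot": [0,0,0],"fingers": 0.7},{"dp": [0,0,0],"delta_rot": [0,0,0],"fingers": 0.6},{"dp": [0,0,0],"delta_rot": [0,0,0],"fingers": 0.5},{"dp": [0,0,0],"delta_rot": [0,0,0],"fingers": 0.4}], "force": 50}}

```text
clock: 3.2
position: [0.4646, -0.021, 0.1373]
ee_rot: [0.0, 0.997, -0.074, 0.001]
contact_force: [0.3, 0.4, 1.4]
width: 0.055
gripper_force: 53.6
```

>>> {"name": "servo_tool", "arguments": {"moves": [{"dp": [0,0,-0.05],"delta_rot": [0,0,0],"fingers": 0.4},{"dp": [0,0,-0.15],"delta_rot": [0,0,0],"fingers": 0.4},{"dp": [0,0,-0.2],"delta_rot": [0,0,0],"fingers": 0.4},{"dp": [0,0,-0.2],"delta_rot": [0,0,0],"fingers": 0.4},{"dp": [0,0,-0.05],"delta_rot": [0,0,0],"fingers": 0.4}]}}

```text
clock: 3.7
position: [0.4658, -0.0213, 0.2711]
ee_rot: [0.001, 0.997, -0.074, 0.005]
contact_force: [1.1, -0.9, -3.4]
width: 0.0548
gripper_force: 54.4
```

>>> {"name": "servo_tool", "arguments": {"moves": [{"dp": [0,0,0],"delta_rot": [0,0,-0.785],"fingers": 0.4},{"dp": [0,0,0],"delta_rot": [0,0,-0.785],"fingers": 0.4},{"dp": [0,0,0],"delta_rot": [0,0,-0.785],"fingers": 0.4},{"dp": [0,0,0],"delta_rot": [0,0,-0.785],"fingers": 0.4},{"dp": [0,0,0],"delta_rot": [0,0,-0.785],"fingers": 0.4}]}}

```text
clock: 4.2
position: [0.4629, -0.0208, 0.2652]
ee_rot: [-0.0, 0.992, 0.123, -0.001]
contact_force: [0.0, 0.1, -3.6]
width: 0.0551
gripper_force: 54.3
```

>>> {"name": "servo_tool", "arguments": {"moves": [{"dp": [0,0,0],"delta_rot": [0,0,0],"fingers": 0.4}]}}

```text
clock: 4.3
position: [0.463, -0.0208, 0.2653]
ee_rot: [-0.0, 0.993, 0.122, -0.001]
contact_force: [0.2, -0.2, -3.8]
width: 0.0549
gripper_force: 54.3
```

Run:
```python
from h import *
o=[]
for n in("wrist","side","top"):
    im,P=cloud(n); np.savez(n+"1.npz",im=im,P=P); cv2.imwrite(f"pics/{n}1.png",im[:,:,::-1]); o.append(im[:,:,::-1])
a=np.zeros((600,800,3),np.uint8)
for i,k in enumerate(o): a[300*(i//2):300*(i//2)+300,400*(i%2):400*(i%2)+400]=cv2.resize(k,(400,300),interpolation=cv2.INTER_AREA)
a[300:,400:]=cv2.resize(o[0][230:384,150:356],(400,300))
cv2.imwrite("pics/m2.png",a); s=readout.get_state(); print(s["position"],s["ee_rot"],s["contact_force"],s["clock"])
```

```text
[ 0.46347588 -0.02085739  0.26576293] [-1.28471187e-04  9.92628511e-01  1.21195201e-01 -5.87453674e-04] [ 0.37745048  0.3409586  -3.29365381] 4.45
```

View pics/m2.png

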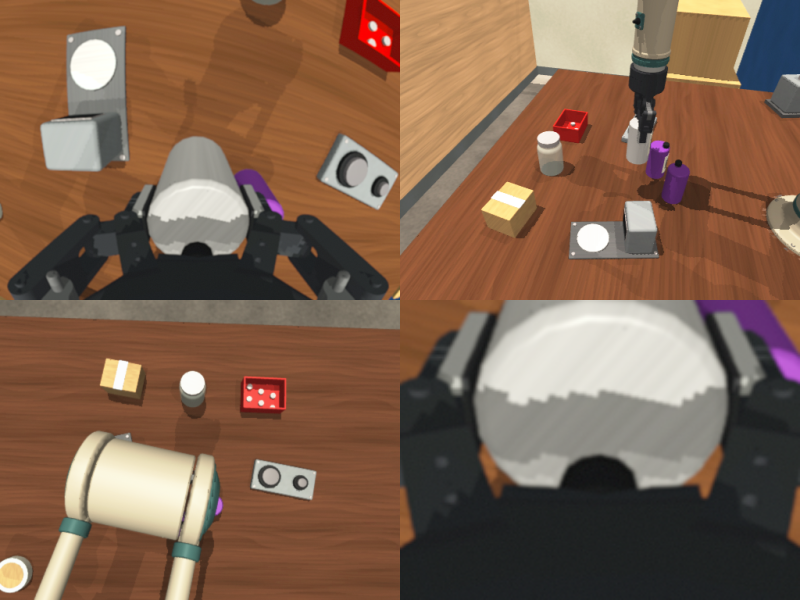

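The pictures show the canister held upright, its plug at wrist column ~253 on the grip midplane and the stand clear. Next I'm checking the plug heading and the reader pose numerically.

Run:
```python
from h import *
z=np.load("wrist1.npz"); im,P=z["im"],z["P"]; hsv=cv2.cvtColor(im,cv2.COLOR_RGB2HSV);V=hsv[...,2];S=hsv[...,1]
v,u=np.mgrid[:384,:512]; c0=np.array([.4634,-.0208]); d=np.hypot(P[...,0]-c0[0],P[...,1]-c0[1])
def show(n,m):
    q=P[m];  
    if len(q)<5: print(n,len(q)); return
    f=(q[:,:2]*1000).astype(np.float32); print(n,len(q),np.median(q,0).round(4),"circ",np.round(cv2.minEnclosingCircle(f),1) if 0 else cv2.minEnclosingCircle(f),"rect",cv2.minAreaRect(f), "u",u[m].min(),u[m].max(),"v",v[m].min(),v[m].max())
reg=(u>185)&(u<325)&(v>220)&(v<330)
zz=P[...,2][reg&(d<.03)]; print(np.nanpercentile(zz,[5,50,95]))
lidz=np.nanpercentile(zz,60)
show("lid",reg&(d<.04)&(abs(P[...,2]-lidz)<.004))
show("plug",reg&(d<.04)&(V<70)&(v<325)&(P[...,2]>lidz+.006)&(P[...,2]<lidz+.02))
r=(u>40)&(u<175)&(v>20)&(v<225)
show("plate",r&(P[...,2]>.003)&(S<60)); show("scan",r&(abs(P[...,2]-.096)<.008)&(S<60)); 
show("stand",r&(V>200)&(S<60)&(v<125)&(v>45)&(abs(P[...,2]-.012)<.006))
```

```text
[0.21742126 0.23238318 0.26575575]
lid 10363 [ 0.4695 -0.0196  0.2324] circ ((463.81103515625, -22.22808265686035), 30.338909149169922) rect ((467.0467529296875, -21.351123809814453), (47.136268615722656, 57.46418762207031), 14.056129455566406) u 186 324 v 228 326
plug 233 [ 0.4552 -0.0231  0.2407] circ ((451.7379150390625, -23.785669326782227), 7.638045310974121) rect ((454.0716552734375, -23.150699615478516), (4.837190628051758, 15.275891304016113), 15.220459938049316) u 233 270 v 316 324
plate 15154 [0.4712 0.1312 0.0116] circ ((488.6025085449219, 144.2970733642578), 112.07960510253906) rect ((488.7845764160156, 144.66714477539062), (204.43896484375, 100.39857482910156), 13.836278915405273) u 52 165 v 34 218
scan 4586 [0.4374 0.1251 0.095 ] circ ((434.36029052734375, 131.12896728515625), 48.930335998535156) rect ((434.4242248535156, 130.63519287109375), (61.00072479248047, 83.6063461303711), 13.949544906616211) u 52 131 v 153 218
stand 2891 [0.5348 0.1544 0.0113] circ ((543.012451171875, 166.2393798828125), 50.64942932128906) rect ((534.678466796875, 163.6542510986328), (75.67284393310547, 90.29469299316406), 0.9011297821998596) u 88 147 v 48 114
```

>>> {"name": "servo_tool", "arguments": {"moves": [{"dp": [0.06,-0.08,0],"delta_rot": [0,0,0],"fingers": 0.4},{"dp": [0.11,-0.15,0],"delta_rot": [0,0,0],"fingers": 0.4},{"dp": [0.13,-0.18,0],"delta_rot": [0,0,0],"fingers": 0.4},{"dp": [0.12,-0.17,0],"delta_rot": [0,0,0],"fingers": 0.4},{"dp": [0.09,-0.13,0],"delta_rot": [0,0,0],"fingers": 0.4}]}}

```text
clock: 4.95
position: [0.5292, 0.1438, 0.266]
ee_rot: [-0.0, 0.993, 0.122, 0.0]
contact_force: [0.7, -0.9, -3.8]
width: 0.0549
gripper_force: 54.4
```

>>> {"name": "servo_tool", "arguments": {"moves": [{"dp": [0.046,-0.063,0],"delta_rot": [0,0,0],"fingers": 0.4},{"dp": [0,0,0],"delta_rot": [0,0,0],"fingers": 0.4},{"dp": [0,0,0],"delta_rot": [0,0,0],"fingers": 0.4},{"dp": [0,0,0],"delta_rot": [0,0,0],"fingers": 0.4}]}}

```text
clock: 5.35
position: [0.5338, 0.1547, 0.2661]
ee_rot: [0.001, 0.993, 0.121, -0.001]
contact_force: [0.4, -0.7, -3.5]
width: 0.0549
gripper_force: 54.5
```

>>> {"name": "servo_tool", "arguments": {"moves": [{"dp": [0.004,-0.006,0.1],"delta_rot": [0,0,0],"fingers": 0.4},{"dp": [0,0,0.18],"delta_rot": [0,0,0],"fingers": 0.4},{"dp": [0,0,0.16],"delta_rot": [0,0,0],"fingers": 0.4},{"dp": [0,0,0.08],"delta_rot": [0,0,0],"fingers": 0.4},{"dp": [0,0,0.02],"delta_rot": [0,0,0],"fingers": 0.4}]}}

```text
clock: 5.85
position: [0.5332, 0.1557, 0.1563]
ee_rot: [0.0, 0.993, 0.121, -0.003]
contact_force: [0.0, 0.2, -2.4]
width: 0.0552
gripper_force: 54.4
```

>>> {"name": "servo_tool", "arguments": {"moves": [{"dp": [0,0,0],"delta_rot": [0,0,0],"fingers": 0.4},{"dp": [0,0,0.01],"delta_rot": [0,0,0],"fingers": 0.4},{"dp": [0,0,0.01],"delta_rot": [0,0,0],"fingers": 0.4},{"dp": [0,0,0],"delta_rot": [0,0,0],"fingers": 0.4}]}}

```text
clock: 6.25
position: [0.5352, 0.1573, 0.155]
ee_rot: [0.0, 0.993, 0.122, 0.001]
contact_force: [-0.6, 0.1, -3.5]
width: 0.0548
gripper_force: 54.4
```

>>> {"name": "servo_tool", "arguments": {"moves": [{"dp": [0,0,0.008],"delta_rot": [0,0,0],"fingers": 0.4},{"dp": [0,0,0.008],"delta_rot": [0,0,0],"fingers": 0.4},{"dp": [0,0,0],"delta_rot": [0,0,0],"fingers": 0.4}]}}

```text
clock: 6.55
position: [0.5347, 0.1574, 0.1509]
ee_rot: [0.0, 0.993, 0.122, -0.0]
contact_force: [-0.3, 0.7, -4.7]
width: 0.0545
gripper_force: 54.4
```

>>> {"name": "servo_tool", "arguments": {"moves": [{"dp": [0,0,0.007],"delta_rot": [0,0,0],"fingers": 0.4},{"dp": [0,0,0],"delta_rot": [0,0,0],"fingers": 0.4}]}}

```text
clock: 6.75
position: [0.5348, 0.1573, 0.1495]
ee_rot: [0.0, 0.993, 0.122, -0.0]
contact_force: [0.2, 0.3, -4.1]
width: 0.055
gripper_force: 54.4
```

>>> {"name": "servo_tool", "arguments": {"moves": [{"dp": [-0.004,0.006,0],"delta_rot": [0,0,0],"fingers": 0.4},{"dp": [0,0,0.005],"delta_rot": [0,0,0],"fingers": 0.4},{"dp": [0,0,0],"delta_rot": [0,0,0],"fingers": 0.4}]}}

```text
clock: 7.05
position: [0.5345, 0.1559, 0.1493]
ee_rot: [0.0, 0.993, 0.122, 0.0]
contact_force: [-1.3, 0.4, 2.4]
width: 0.0545
gripper_force: 54.7
```

>>> {"name": "servo_tool", "arguments": {"moves": [{"dp": [0,0,0.005],"delta_rot": [0,0,0],"fingers": 0.4},{"dp": [0,0,0],"delta_rot": [0,0,0],"fingers": 0.4}]}}

```text
clock: 7.25
position: [0.5346, 0.1559, 0.1493]
ee_rot: [0.0, 0.993, 0.122, 0.001]
contact_force: [-3.0, -0.4, 8.5]
width: 0.0551
gripper_force: 55.2
```

Contact with the stand. I'm releasing the load slightly, opening, and rising.

>>> {"name": "servo_tool", "arguments": {"moves": [{"dp": [0,0,-0.006],"delta_rot": [0,0,0],"fingers": 0.6},{"dp": [0,0,0],"delta_rot": [0,0,0],"fingers": 0.75},{"dp": [0,0,0],"delta_rot": [0,0,0],"fingers": 0.9},{"dp": [0,0,0],"delta_rot": [0,0,0],"fingers": 1},{"dp": [0,0,0],"delta_rot": [0,0,0],"fingers": 1}]}}

```text
clock: 7.75
position: [0.5345, 0.156, 0.1488]
ee_rot: [0.0, 0.993, 0.122, 0.0]
contact_force: [0.2, -0.3, 0.7]
width: 0.0857
gripper_force: 0.0
```

>>> {"name": "servo_tool", "arguments": {"moves": [{"dp": [0,0,0],"delta_rot": [0,0,0],"fingers": 1},{"dp": [0,0,-0.1],"delta_rot": [0,0,0],"fingers": 1},{"dp": [0,0,-0.2],"delta_rot": [0,0,0],"fingers": 1},{"dp": [0,0,-0.2],"delta_rot": [0,0,0],"fingers": 1},{"dp": [0,0,-0.2],"delta_rot": [0,0,0],"fingers": 1}]}}

```text
clock: 8.25
position: [0.5342, 0.1559, 0.2902]
ee_rot: [0.0, 0.993, 0.122, -0.0]
contact_force: [1.5, 0.0, -0.3]
width: 0.0853
gripper_force: 0.0
```

>>> {"name": "servo_tool", "arguments": {"moves": [{"dp": [0,0,-0.1],"delta_rot": [0,0,0],"fingers": 1},{"dp": [0,0,0],"delta_rot": [0,0,0],"fingers": 1},{"dp": [0,0,0],"delta_rot": [0,0,0],"fingers": 1}]}}

```text
clock: 8.55
position: [0.5341, 0.156, 0.3086]
ee_rot: [0.0, 0.993, 0.122, -0.0]
contact_force: [-0.1, 0.2, -0.5]
width: 0.0854
gripper_force: 0.0
```

```bash
python3 w.py w2 .534 .156 .012
python3 - <<'E'
from h import *
z=np.load("w.npz");P=z["P"];im=z["im"];S=cv2.cvtColor(im,cv2.COLOR_RGB2HSV)[...,1]
for n,m in(("scan",(abs(P[...,2]-.096)<.008)&(np.hypot(P[...,0]-.432,P[...,1]-.13)<.06)&(S<60)),("plate",(P[...,2]>.003)&(P[...,2]<.1)&(np.hypot(P[...,0]-.487,P[...,1]-.143)<.13)&(S<60))):
    print(n,cv2.minAreaRect((P[m][:,:2]*1000).astype(np.float32)))
E
```

```text
lid 2403 px 252.0 187.0 z 0.1163 circ [533.7 155.8] 27.9 rect [534.4 156.2] [53.4 53.7] mean [0.5372 0.1568]
plug 262 px 251.0 211.0 z 0.1283 circ [518.4 152.6] 8.6 rect [518.4 153. ] [16.7 14.3] mean [0.5187 0.1532]
[0.53372747 0.15587205 0.30758   ] 8.6
scan ((434.2237243652344, 131.603759765625), (62.462371826171875, 84.04962921142578), 13.98344612121582)
plate ((495.779052734375, 146.79751586914062), (189.39898681640625, 99.52037811279297), 13.764110565185547)
```

View pics/w2.png

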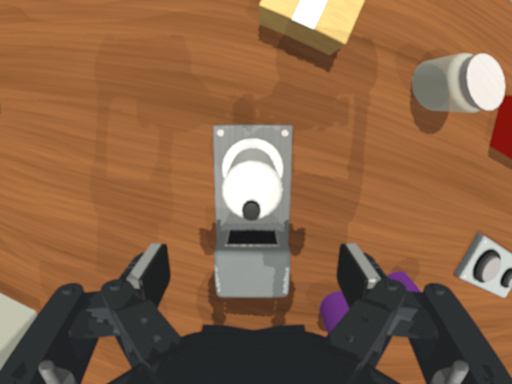

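The picture shows the canister on the stand at (252,187), with the plug at (251,211) pointing at the scanner (252,270). Centring is within about 1 mm. I'm moving to above the large key with the fingers shut, then checking the heading from the top camera.

>>> {"name": "servo_tool", "arguments": {"moves": [{"dp": [-0.04,0.1,0],"delta_rot": [0,0,0],"fingers": 0.5},{"dp": [-0.066,0.172,0],"delta_rot": [0,0,0],"fingers": 0},{"dp": [-0.066,0.172,0],"delta_rot": [0,0,0],"fingers": 0},{"dp": [-0.066,0.172,0],"delta_rot": [0,0,0],"fingers": 0},{"dp": [-0.066,0.172,0],"delta_rot": [0,0,0],"fingers": 0}]}}

```text
clock: 9.1
position: [0.5124, -0.0128, 0.3067]
ee_rot: [-0.001, 0.993, 0.122, -0.002]
contact_force: [-0.3, 0.5, -0.1]
width: 0.0122
gripper_force: 0.0
```

>>> {"name": "servo_tool", "arguments": {"moves": [{"dp": [-0.066,0.172,0],"delta_rot": [0,0,0],"fingers": 0},{"dp": [-0.066,0.172,0],"delta_rot": [0,0,0],"fingers": 0},{"dp": [-0.066,0.172,0],"delta_rot": [0,0,0],"fingers": 0},{"dp": [-0.066,0.172,0],"delta_rot": [0,0,0],"fingers": 0},{"dp": [-0.066,0.172,0],"delta_rot": [0,0,0],"fingers": 0}]}}

```text
clock: 9.6
position: [0.49, -0.1956, 0.3067]
ee_rot: [-0.001, 0.993, 0.122, -0.002]
contact_force: [0.3, -0.3, 0.2]
width: 0.0
gripper_force: 0.0
```

>>> {"name": "servo_tool", "arguments": {"moves": [{"dp": [-0.066,0.172,0],"delta_rot": [0,0,0],"fingers": 0},{"dp": [-0.066,0.172,0],"delta_rot": [0,0,0],"fingers": 0},{"dp": [-0.03,0.07,0],"delta_rot": [0,0,0],"fingers": 0},{"dp": [0,0,0],"delta_rot": [0,0,0],"fingers": 0},{"dp": [0,0,0],"delta_rot": [0,0,0],"fingers": 0}]}}

```text
clock: 10.1
position: [0.4794, -0.2816, 0.3077]
ee_rot: [-0.002, 0.993, 0.122, -0.001]
contact_force: [0.2, 0.9, 1.2]
width: 0.0002
gripper_force: 0.0
```

Run:
```python
from h import *
s=readout.get_state(); print(s["position"],s["ee_rot"])
im,P=cloud("wrist"); np.savez("k.npz",im=im,P=P)
it,T=cloud("top"); np.savez("t3.npz",im=it,P=T)
isd,Sd=cloud("side"); np.savez("s3.npz",im=isd,P=Sd)
def rect(q): return cv2.minAreaRect((q[:,:2]*1000).astype(np.float32))
for n,I,Q in(("top",it,T),("wrist",im,P)):
    V=cv2.cvtColor(I,cv2.COLOR_RGB2HSV)[...,2]
    d=np.hypot(Q[...,0]-.534,Q[...,1]-.156); z=Q[...,2]
    m=(d<.04)&(z>.105)
    if m.sum()>30:
        pl=(d<.03)&(z>.1235)&(V<140); ld=(d<.04)&(abs(z-.117)<.005)
        print(n,"lid",rect(Q[ld]),"plug",pl.sum(),rect(Q[pl]),Q[pl].mean(0))
    for k,c in(("big",(.4785,-.2822)),("small",(.4629,-.3708))):
        d=np.hypot(Q[...,0]-c[0],Q[...,1]-c[1]); q=Q[(d<.035)&(z>.028)]
        if len(q)<9: print(n,k,len(q)); continue
        h=np.percentile(q[:,2],[10,50,90]).round(4); t=q[q[:,2]>h[2]-.003]; print(n,k,h,"top",rect(t))
a=np.zeros((600,800,3),np.uint8)
a[:300,:400]=cv2.resize(it[:,:,::-1],(400,300),interpolation=cv2.INTER_AREA);a[:300,400:]=cv2.resize(im[:,:,::-1],(400,300),interpolation=cv2.INTER_AREA)
a[300:,:400]=cv2.resize(it[150:280,110:283,::-1],(400,300),interpolation=cv2.INTER_CUBIC)
a[300:,400:]=cv2.resize(isd[240:340,200:340,::-1],(400,300),interpolation=cv2.INTER_CUBIC)
cv2.imwrite("pics/m3.png",a)
```

```text
[ 0.47935498 -0.28155078  0.30771987] [-1.50801178e-03  9.92568907e-01  1.21672537e-01 -6.95825687e-04]
top lid ((531.8053588867188, 154.48681640625), (53.24456024169922, 53.4100341796875), 2.075831890106201) plug 54 ((515.1432495117188, 150.65155029296875), (13.601675987243652, 15.54404354095459), 1.6106133460998535) [0.51584581 0.15071203 0.12733326]
top big [0.0428 0.4752 0.5195] top ((469.7713623046875, -258.54266357421875), (61.55316162109375, 19.37653923034668), 20.944725036621094)
top small [0.0321 0.0338 0.0348] top ((447.061279296875, -370.3325500488281), (24.528860092163086, 7.483647346496582), 80.9163818359375)
wrist big [0.2491 0.3076 0.3322] top ((494.10797119140625, -278.4090576171875), (12.300256729125977, 66.64595794677734), 13.959036827087402)
wrist small [0.0324 0.034  0.0437] top ((464.89129638671875, -371.398193359375), (23.542316436767578, 24.030582427978516), 72.795166015625)
```

View pics/m3.png

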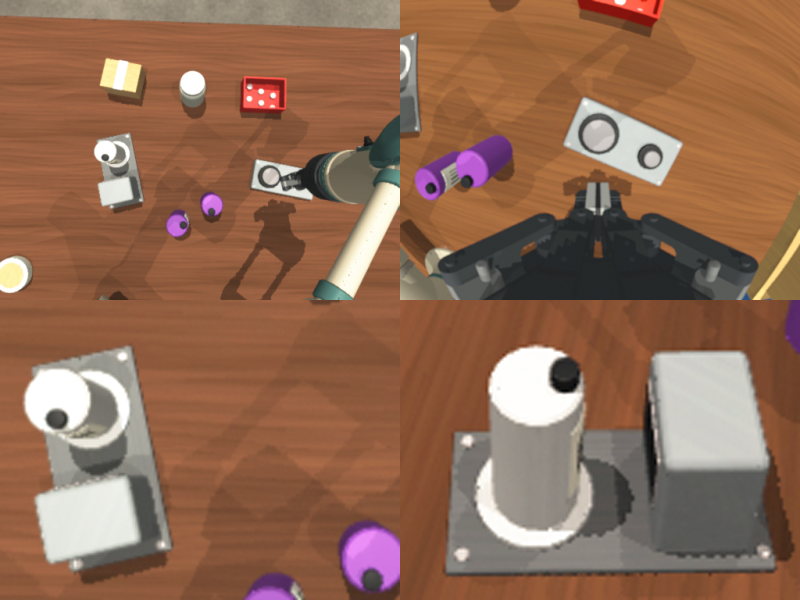

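The label strip on the canister's scanner-facing side and the plug confirm the heading: 193° measured against 193.8° for the reader. The canister is upright on the stand and the jar, bin and carton are where they were. Now I'm pressing the large key.

>>> {"name": "servo_tool", "arguments": {"moves": [{"dp": [0,0,0.15],"delta_rot": [0,0,0],"fingers": 0},{"dp": [0,0,0.23],"delta_rot": [0,0,0],"fingers": 0},{"dp": [0,0,0.23],"delta_rot": [0,0,0],"fingers": 0},{"dp": [0,0,0.2],"delta_rot": [0,0,0],"fingers": 0},{"dp": [0,0,0.1],"delta_rot": [0,0,0],"fingers": 0}]}}

```text
clock: 10.75
position: [0.4783, -0.28, 0.1238]
ee_rot: [-0.002, 0.992, 0.123, -0.002]
contact_force: [0.2, 0.4, 0.7]
width: 0.0001
gripper_force: 0.0
```

>>> {"name": "servo_tool", "arguments": {"moves": [{"dp": [0,0,0],"delta_rot": [0,0,0],"fingers": 0},{"dp": [0,0,0.015],"delta_rot": [0,0,0],"fingers": 0},{"dp": [0,0,0.015],"delta_rot": [0,0,0],"fingers": 0},{"dp": [0,0,0],"delta_rot": [0,0,0],"fingers": 0}]}}

```text
clock: 11.15
position: [0.4803, -0.2829, 0.1221]
ee_rot: [0.001, 0.993, 0.122, 0.001]
contact_force: [-0.2, 0.3, -1.2]
width: -0.0002
gripper_force: 0.0
```

>>> {"name": "servo_tool", "arguments": {"moves": [{"dp": [0,0,0.01],"delta_rot": [0,0,0],"fingers": 0},{"dp": [0,0,0.01],"delta_rot": [0,0,0],"fingers": 0},{"dp": [0,0,0],"delta_rot": [0,0,0],"fingers": 0}]}}

```text
clock: 11.45
position: [0.4796, -0.2827, 0.117]
ee_rot: [0.0, 0.993, 0.122, 0.0]
contact_force: [-0.8, 0.1, 0.4]
width: -0.0002
gripper_force: 0.0
```

>>> {"name": "servo_tool", "arguments": {"moves": [{"dp": [0,0,0.01],"delta_rot": [0,0,0],"fingers": 0},{"dp": [0,0,0.01],"delta_rot": [0,0,0],"fingers": 0},{"dp": [0,0,0],"delta_rot": [0,0,0],"fingers": 0}]}}

```text
clock: 11.75
position: [0.4798, -0.2828, 0.113]
ee_rot: [0.0, 0.993, 0.122, 0.0]
contact_force: [-0.9, -0.6, 3.4]
width: 0.0001
gripper_force: 1.7
```

>>> {"name": "servo_tool", "arguments": {"moves": [{"dp": [0,0,0.01],"delta_rot": [0,0,0],"fingers": 0},{"dp": [0,0,0],"delta_rot": [0,0,0],"fingers": 0}]}}

```text
clock: 11.95
position: [0.4797, -0.2828, 0.111]
ee_rot: [0.0, 0.993, 0.122, 0.0]
contact_force: [-0.7, 1.3, 4.4]
width: 0.0002
gripper_force: 2.3
```

>>> {"name": "servo_tool", "arguments": {"moves": [{"dp": [0,0,0.008],"delta_rot": [0,0,0],"fingers": 0},{"dp": [0,0,0],"delta_rot": [0,0,0],"fingers": 0}]}}

```text
clock: 12.15
position: [0.4797, -0.2828, 0.1105]
ee_rot: [0.0, 0.993, 0.122, 0.0]
contact_force: [-1.8, 1.3, 10.6]
width: -0.0
gripper_force: 5.8
```

>>> {"name": "servo_tool", "arguments": {"moves": [{"dp": [0,0,0.005],"delta_rot": [0,0,0],"fingers": 0},{"dp": [0,0,0],"delta_rot": [0,0,0],"fingers": 0}]}}

```text
clock: 12.35
position: [0.4797, -0.2828, 0.1104]
ee_rot: [0.001, 0.993, 0.122, 0.0]
contact_force: [-4.8, 1.7, 16.0]
width: -0.0001
gripper_force: 8.6
```

The large key is on its stop (16 N, no more travel). I'm releasing it and moving to the small key.

>>> {"name": "servo_tool", "arguments": {"moves": [{"dp": [0,0,-0.06],"delta_rot": [0,0,0],"fingers": 0},{"dp": [0,0,-0.15],"delta_rot": [0,0,0],"fingers": 0},{"dp": [0,0,-0.04],"delta_rot": [0,0,0],"fingers": 0},{"dp": [0,0,0],"delta_rot": [0,0,0],"fingers": 0},{"dp": [0,0,0],"delta_rot": [0,0,0],"fingers": 0}]}}

```text
clock: 12.85
position: [0.4793, -0.2823, 0.1575]
ee_rot: [-0.0, 0.993, 0.122, -0.0]
contact_force: [-1.0, -0.4, 0.2]
width: 0.0
gripper_force: 0.0
```

>>> {"name": "servo_tool", "arguments": {"moves": [{"dp": [-0.05,0.11,0],"delta_rot": [0,0,0],"fingers": 0},{"dp": [-0.082,0.189,0],"delta_rot": [0,0,0],"fingers": 0},{"dp": [-0.05,0.11,0],"delta_rot": [0,0,0],"fingers": 0},{"dp": [0,0,0],"delta_rot": [0,0,0],"fingers": 0},{"dp": [0,0,0],"delta_rot": [0,0,0],"fingers": 0}]}}

```text
clock: 13.35
position: [0.4634, -0.3704, 0.1567]
ee_rot: [-0.002, 0.993, 0.121, -0.001]
contact_force: [-0.1, 0.6, 0.9]
width: 0.0002
gripper_force: 0.0
```

Run:
```python
from h import *
s=readout.get_state(); print(s["position"],s["ee_rot"],s["contact_force"])
im,P=cloud("wrist")
z=P[...,2]
for k,c in(("big",(.479,-.282)),("small",(.464,-.371))):
    d=np.hypot(P[...,0]-c[0],P[...,1]-c[1]); q=P[(d<.03)&(z>.038)&(z<.05)]
    print(k,len(q), np.median(q[:,2]) if len(q) else "", cv2.minAreaRect((q[:,:2]*1000).astype(np.float32)) if len(q)>5 else "")
a=cv2.resize(im[:,:,::-1],(512,384)); cv2.imwrite("pics/k2.png",a)
```

```text
[ 0.46338209 -0.37036443  0.15667515] [-1.55023749e-03  9.92627933e-01  1.21188357e-01 -8.75495745e-04] [-0.13907048  0.62454061  0.86618422]
big 3516 0.04322379949290399 ((480.4316711425781, -282.98095703125), (46.17367172241211, 47.5471305847168), 10.139252662658691)
small 1023 0.04319105009612026 ((466.1652526855469, -370.807373046875), (22.010608673095703, 25.605525970458984), 18.609079360961914)
```

View pics/k2.png

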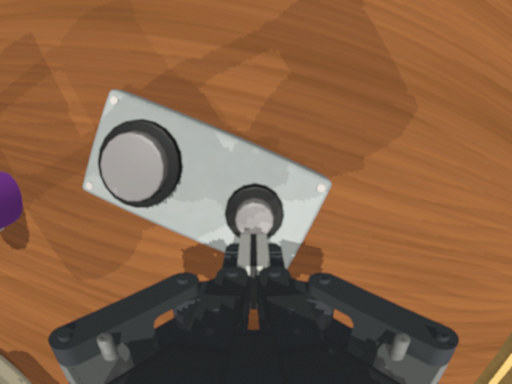

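The large key is back up at (132,167). The fingertips are lined up over the small key at (255,213). I'm pressing it.

>>> {"name": "servo_tool", "arguments": {"moves": [{"dp": [0.005,0,0.07],"delta_rot": [0,0,0],"fingers": 0},{"dp": [0,0,0.1],"delta_rot": [0,0,0],"fingers": 0},{"dp": [0,0,0.02],"delta_rot": [0,0,0],"fingers": 0},{"dp": [0,0,0.01],"delta_rot": [0,0,0],"fingers": 0},{"dp": [0,0,0],"delta_rot": [0,0,0],"fingers": 0}]}}

```text
clock: 13.9
position: [0.4654, -0.3701, 0.1185]
ee_rot: [-0.0, 0.993, 0.122, 0.0]
contact_force: [0.2, -0.5, -0.4]
width: -0.0001
gripper_force: 0.0
```

>>> {"name": "servo_tool", "arguments": {"moves": [{"dp": [0,0,0.01],"delta_rot": [0,0,0],"fingers": 0},{"dp": [0,0,0.008],"delta_rot": [0,0,0],"fingers": 0},{"dp": [0,0,0],"delta_rot": [0,0,0],"fingers": 0}]}}

```text
clock: 14.2
position: [0.4656, -0.3709, 0.1153]
ee_rot: [0.001, 0.993, 0.122, 0.001]
contact_force: [1.2, 0.6, 2.3]
width: -0.0003
gripper_force: 1.0
```

>>> {"name": "servo_tool", "arguments": {"moves": [{"dp": [0,0,0.01],"delta_rot": [0,0,0],"fingers": 0},{"dp": [0,0,0.01],"delta_rot": [0,0,0],"fingers": 0},{"dp": [0,0,0],"delta_rot": [0,0,0],"fingers": 0}]}}

```text
clock: 14.5
position: [0.4656, -0.3709, 0.111]
ee_rot: [0.001, 0.993, 0.122, 0.001]
contact_force: [1.2, 0.9, 4.6]
width: 0.0
gripper_force: 2.3
```

>>> {"name": "servo_tool", "arguments": {"moves": [{"dp": [0,0,0.006],"delta_rot": [0,0,0],"fingers": 0},{"dp": [0,0,0.004],"delta_rot": [0,0,0],"fingers": 0},{"dp": [0,0,0],"delta_rot": [0,0,0],"fingers": 0}]}}

```text
clock: 14.8
position: [0.4656, -0.3709, 0.1105]
ee_rot: [0.001, 0.993, 0.122, 0.001]
contact_force: [0.8, 3.5, 12.5]
width: 0.0001
gripper_force: 6.5
```

The small key is on its stop. I'm rising clear.

>>> {"name": "servo_tool", "arguments": {"moves": [{"dp": [0,0,-0.06],"delta_rot": [0,0,0],"fingers": 0},{"dp": [0,0,-0.15],"delta_rot": [0,0,0],"fingers": 0},{"dp": [0,0,-0.2],"delta_rot": [0,0,0],"fingers": 0},{"dp": [0,0,-0.2],"delta_rot": [0,0,0],"fingers": 0},{"dp": [0,0,0],"delta_rot": [0,0,0],"fingers": 0}]}}

```text
clock: 15.3
position: [0.4666, -0.3726, 0.2363]
ee_rot: [0.004, 0.993, 0.122, 0.003]
contact_force: [0.5, -0.3, 0.2]
width: 0.0003
gripper_force: 0.0
```

Run:
```python
from h import *
im,P=cloud("wrist"); z=P[...,2]
for k,c in(("big",(.48,-.2825)),("small",(.4655,-.371))):
    d=np.hypot(P[...,0]-c[0],P[...,1]-c[1]); print(k,np.nanmedian(z[d<.008]))
it,T=cloud("top"); d=np.hypot(T[...,0]-.534,T[...,1]-.156); z=T[...,2]
print(cv2.minAreaRect((T[(d<.04)&(abs(z-.117)<.005)][:,:2]*1000).astype(np.float32)))
s=readout.get_state(); print(s["clock"],s["position"],s["contact_force"])
```

```text
big 0.043335877176531895
small 0.20120371233994594
((531.8378295898438, 154.51437377929688), (53.32392883300781, 53.045753479003906), 1.338118553161621)
15.4 [ 0.46475203 -0.37067593  0.23126486] [ 0.37823139  0.81606369 -1.07443895]
```

The large key is back up and the canister hasn't moved. The fingers hid the small key from the wrist camera, but the tool is clear of it and senses no contact force. I'm handing in.

```bash
python3 -c "
from rig import manip; print(manip.sign_off())"
```

```text
the job is handed in; nothing more can be done
None
```

The job is handed in at about 15 s on the clock: the canister stands released within about 1.5 mm of the stand's centre with its label within about 1° of facing the window, then the large and the small key were each pressed to their stop and released (the large seen back up, the small hidden by the fingers).

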